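Teach in a touchless door switch

ROBOT

A 6-joint arm with a two-finger parallel gripper is mounted at the origin on the work surface. World frame = base frame: x ahead of the robot, y to its left, z up, the work surface at z = 0. Lengths are in mm, angles in rad, forces in N, time in s.
With the tool pointing down it reaches from about 350 to 875 mm from the base axis. Payload 4.2 kg.
Tool frame: the origin (TCP) lies between the finger pads, 19 mm behind the fingertips; this is the grasp point; z points along the fingers, y is the line along which they close (so a half turn about z gives the same grasp; the last joint's range is limited). The gripper opens to 87 mm and grips with 3 to 60 N. Pads are 19 mm wide; open, the fingers measure 117 mm over their backs; the gripper's body (75 mm by 190 mm) begins 51 mm behind the grasp point.
Start: joints at [1.359, 0.385, 0.008, 0, -1.194, -0.259], TCP at [283.466, 556.998, 241.25] pointing down, gripper open.
Joint ranges: [-3.14, 3.14], [-1.21, 2.06], [-1.07, 1.41], [-3.16, 2.05], [-2.99, -0.16], [-3.1, 3.1]. Speed limits (rad/s): [2.79, 2.79, 3.14, 3.14, 3.14, 3.14].

INTERFACE

Orientations are given as a unit quaternion [x, y, z, w].
In Python, from rig import arm gives the robot as it stands. The module is installed in compiled form; this text tells all that it offers.
- The arm moves only by the shell command python3 -m handwheel 'ROWS' [OPENING] [FORCE]. ROWS is JSON, one flat list of numbers, 4 for each row, row after row: the shift along the tool's x, y, z in units of 30 mm (1.0 is 30 mm), then the turn about the tool's z in units of 8 degrees (1.0 is 8 degrees). A call has 1 to 12 rows; each row shifts and turns the commanded pose from where the row before left it, along the tool's axes as they then stand; what a row does not reach is not made up. A row lasts 1/8 s, in which the tool goes at most 62.5 mm and 10.7 degrees, less where a joint would pass 70% of its speed; a pose out of reach is approached as far as the arm can. A call is refused whole if a number of a shift passes 1 or a number of a turn 1, either way. A call with a gripper value outside its range is refused whole. OPENING is the opening in per cent of the stroke, from 0 (shut) to 100 (fully open), set as the call begins (- or left out, the last holds). The fingers move at their own pace and stop on an object; FORCE is the grip in N (left out, the last holds). Time passes only in rows, so rows that do not move let the fingers close. It gives the time, the measured TCP pose, the force, the opening and the grip force at its end, in the units of the state.
- arm.sense(): the state, without advancing time (a new reading comes with each control period).
- arm.camera(name): name is "scene" or "top" or "wrist"; returns a dict with "frame" (420x560x3 uint8, red, green, blue), "range_z" (420x560 float32, mm along the optical axis (not along the pixel's ray), 0 where there is no reading), "fovy" (degrees; the focal length in pixels is half the picture's height over the tangent of half this angle, whatever the lens; pixels are square), "cx", "cy" (the principal point, pixels), "rvec" (rotation vector, rad) and "tvec" (3), from world to camera coordinates, as OpenCV has them. Camera axes: x right, y down, z forward; pixel columns grow to the right and rows downward; lengths in mm; the calibration is good to about 2 mm. A picture is of the moment at which its call begins.
- arm.sign_off(): hands the job in; it is judged then, once.
The state is a dict: "t": time; "joint_positions": joint angles; "joint_vel": joint speeds; "joint_efforts": joint torques, N m; "eef_pos": TCP position; "tcp_rot": TCP orientation; "force": force on the tool from outside, world axes, zero at the start; "moment": the same for the moment, N m; "grip_width": finger opening in mm; "grasp_force": force on a finger pad.
Only numpy, scipy, OpenCV 4.12 (cv2) and the standard library are available. Lean on these libraries where they do the work, as an engineer would, in place of code of your own. Each camera call takes 0.05 s, during which the arm holds its last target. There are 200 camera calls.

TASK

Teach the touchless switch to the door control unit on the bench: press the round push button on the grey control unit fully in and let it spring back, then point at the touchless switch, the white box with the round dome (not the double rocker switch or the socket outlet), holding the fingertips about 2 to 3 cm above the middle of its dome for at least two seconds without touching it, and last push the control unit's lever all the way over, away from the robot, leaving it there. Use only the fingertips and lift nothing; do not touch any of the three white boxes or bring the fingertips close over the other two, and leave everything else on the bench where it is.

Things in the scene. Friction and masses are not known exactly. Their poses are not given: they have to be found in the camera images.
- controller: The dark grey control unit, a box 150 (x) x 200 (y) x 50 mm (z) fixed to the bench, turned up to about 20 degrees. Origin at the centre of its underside, z up, x away from the robot. On its top, 100 mm apart along its own y: the push button at y = -50 mm and the lever at y = +50 mm, both at x = 0.
- teach_top (a point): Centre of the top face of the dark round push button (28 mm across, in a 44 mm round black collar) on the control unit, 68 mm above the bench when not pressed. It is pressed straight down: 6 mm of travel, 5 N when fully in; it springs back.
- teach (a joint): Travel of the push button in m: 0 out, 0.006 fully in.
- mode_tip (a point): Centre of the black ball (26 mm across) at the end of the control unit's lever, a steel rod 10 mm thick; the ball centre is 70 mm from a hinge pin that lies along the unit's y, 22 mm above the unit's top (so 72 mm above the bench), on a block 70 x 50 x 25 mm with a pin boss 35 mm tall over the unit's top. The lever leans towards the unit's -x (the robot) at first.
- mode (a joint): Angle of the lever in rad: 0 leaning 0.5 rad to the unit's -x (towards the robot), 1.0 fully over, leaning 0.5 rad to its +x. Starts at 0 to 0.12. It moves with about 1 N at the ball and stays where it is left; hard stops at both ends.
- touchless: The touchless switch: a loose white box, 84 x 84 mm plate on top at 46 mm height, with a round dome 48 mm across and 10 mm tall in the middle. 0.25 kg. Origin at the centre of its underside, z up.
- dome_top (a point): Crown of the touchless switch's dome, 56 mm above the bench. This is the thing to point at.
- rocker: The double rocker switch, not to be pointed at: a loose white box of the same size, with two tilted oblong rocker keys (58 x 27 mm each) on top. Origin at the centre of its underside.
- rocker_top (a point): Middle of the rocker switch's top, 54 mm above the bench.
- socket: The socket outlet, not to be pointed at: a loose white box of the same size, with a square raised rim (56 x 56 x 10 mm) round a recess with two dark pin holes. Origin at the centre of its underside.
- socket_top (a point): Middle of the socket outlet, level with the top of its rim, 56 mm above the bench.
- tape: The loose roll of black tape (ring 54 mm across, 19 mm tall), a bystander to leave alone. Origin at the centre of its underside.
- gland: The loose grey cable gland (28 mm across, 36 mm tall), a bystander to leave alone. Origin at the centre of its underside.
- driver: The loose screwdriver with red handle, 200 mm long, a bystander to leave alone. Origin near the middle of its length, lying on the bench.
- case: The loose blue plastic case (200 x 68 x 35 mm), a bystander to leave alone. Origin at the centre of its underside.
- jbox_a: The larger loose open black junction box (90 x 90 x 50 mm), a bystander to leave alone. Origin at the centre of its underside.
- jbox_b: The smaller loose open black junction box (75 x 75 x 45 mm), a bystander to leave alone. Origin at the centre of its underside.
- terminal: The loose white terminal strip (20 x 50 x 18 mm) with four brass screws, a bystander to leave alone. Origin at the centre of its underside.
Not all that is in view belongs to the job. Leave any red look-alike of the touchless alone.

How it is judged (in metres and radians):
On the way, in this order (a step that is already met when the one before it is completed fails the run):
1. the push button is pressed fully in (at least 4.5 of 6 mm) with the fingers (value of joint teach above 0.0045 m and contact force between the fingers and teach above 0.5 N), for 0.05 s.
2. button out, lever not yet over: the tool point stays for 2 s within 20 mm sideways of the dome's middle and 24 to 69 mm above its crown (fingertips about 5 to 50 mm above) (horizontal distance between the grasp point and dome_top below 0.02 m and z of the grasp point in the frame of dome_top between 0.024 and 0.069 m and value of joint teach below 0.002 m and value of joint mode below 0.3 rad), for 2 s.
3. the fingers touch the lever (contact force between the fingers and mode above 0.2 N), for 0.02 s.
4. the lever is pushed all the way over (above 0.85 rad of 1.0) (value of joint mode above 0.85 rad), for 0.2 s.
At the end, for the whole second after the job is handed in: The lever is over (above 0.85 rad), the button is out again (under 2 mm), the three white boxes are within 10 mm and the other loose things within 20 mm of where they started, at rest (value of joint mode above 0.85 rad and value of joint teach below 0.002 m and distance of each of touchless, rocker, socket from where it was at the start of the episode below 0.01 m and distance of each of tape, gland, driver, case, jbox_a, jbox_b, terminal from where it was at the start of the episode below 0.02 m and linear speed of each of touchless, rocker, socket below 0.02 m/s); the robot touches nothing.
It fails at once if the touchless switch is touched (over 0.5 N), moved more than 10 mm or lifted (contact force between any of the fingers, the arm and touchless above 0.5 N or distance of touchless from where it was at the start of the episode above 0.01 m).
It fails at once if the rocker switch is touched (over 0.5 N), moved more than 10 mm or lifted (contact force between any of the fingers, the arm and rocker above 0.5 N or distance of rocker from where it was at the start of the episode above 0.01 m).
It fails at once if the socket outlet is touched (over 0.5 N), moved more than 10 mm or lifted (contact force between any of the fingers, the arm and socket above 0.5 N or distance of socket from where it was at the start of the episode above 0.01 m).
It fails at once if the tool point comes over the middle of the rocker switch or the socket outlet (within 25 mm sideways) lower than 60 mm above its top ((horizontal distance between the grasp point and rocker_top below 0.025 m and z of the grasp point in the frame of rocker_top below 0.06 m) or (horizontal distance between the grasp point and socket_top below 0.025 m and z of the grasp point in the frame of socket_top below 0.06 m)).
It fails at once if a bystander is moved more than 20 mm, or lifted (distance of any of tape, gland, driver, case, jbox_a, jbox_b, terminal from where it was at the start of the episode above 0.02 m).
It also fails if it takes over 64 s, if anything falls off the work surface, if the arm or the gripper's body presses on something with over 40 N, if the wrist force passes 120 N, or if a joint passes its speed limit or range.

## Working session

There is one attempt and no reset: what is moved stays moved. The work goes in short steps, Python scripts to look and compute and a shell command to move; the robot and the scene stay as the last step left them, time stands still between calls to the robot, and variables do not carry over. Pictures are saved under pics/ and viewed, at most 10 in all, crops included, and the job is handed in when it is done.

```bash
mkdir -p pics; cat > h.py <<'E'
import numpy as np,cv2
from rig import arm
def cam(n):
    c=arm.camera(n);c['f']=210/np.tan(np.radians(c['fovy'])/2);c['R']=cv2.Rodrigues(np.array(c['rvec'],float))[0];c['t']=np.array(c['tvec'],float).ravel();return c
def ray(c,u,v,z):
    d=c['R'].T@np.array([(u-c['cx'])/c['f'],(v-c['cy'])/c['f'],1]);o=-c['R'].T@c['t'];return o+d*(z-o[2])/d[2]
def cloud(c):
    v,u=np.mgrid[:420,:560];Z=c['range_z'];P=np.stack([(u-c['cx'])/c['f']*Z,(v-c['cy'])/c['f']*Z,Z],-1)
    return (P-c['t'])@c['R']
E
python3 - <<'E'
from h import *
for n in("scene","top"):
    c=cam(n);cv2.imwrite(f'pics/{n}0.png',c['frame'][...,::-1]);print(n,c['fovy'],c['cx'],c['cy'],-c['R'].T@c['t']);np.savez(n+'0.npz',**c)
print(arm.sense())
E
```

```text
scene 44.653768724974015 284.91177060263334 201.29648396759563 [1606.57920888 -151.00658848  765.21528487]
top 50.9897689462129 280.16479150278434 204.61637088870933 [ 467.37119041  -49.15674027 1149.73942247]
{'t': 0.1, 'joint_positions': array([ 1.35861572e+00,  3.85478046e-01,  6.76756026e-03, -4.32333813e-04,
       -1.19397540e+00, -2.58597408e-01]), 'joint_vel': array([ 8.68295730e-04, -2.09345632e-03,  2.43580664e-03,  9.48530255e-04,
       -1.59598688e-03, -7.61364006e-06]), 'joint_efforts': array([-2.65409772e-04, -3.91690707e+01,  1.87934965e+01,  4.23190087e+00,
        1.34511665e-02, -6.79547247e-05]), 'eef_pos': array([283.2474759 , 556.57864066, 240.27229364]), 'tcp_rot': array([ 9.72404638e-01, -2.33298709e-01, -1.78946205e-04,  9.49189553e-04]), 'force': array([-0.27984686,  0.20618396,  0.98483928]), 'moment': array([ 0.02119105,  0.02707625, -0.03372863]), 'grasp_force': 0.0, 'grip_width': 87.4166535902755}
```

View pics/top0.png

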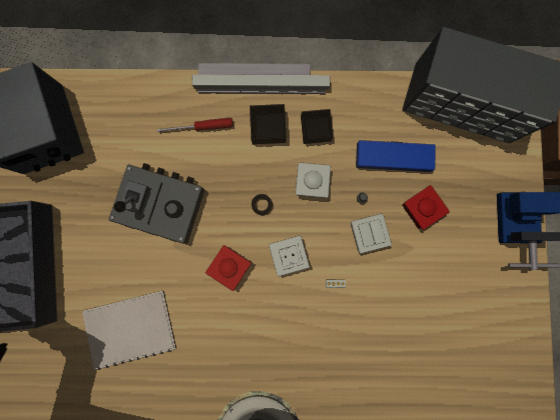

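View pics/scene0.png

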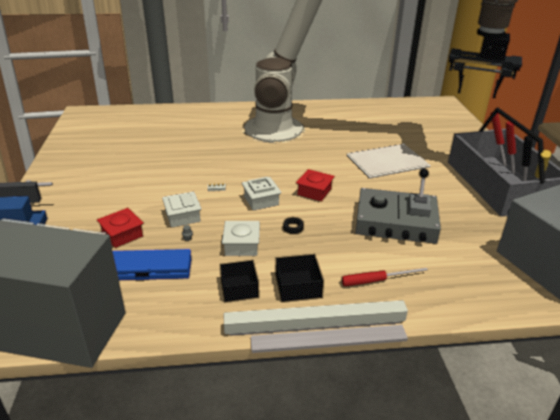

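The top view shows the controller at about (157,203), with its button at (174,209) and its lever ball near (120,206). The touchless dome is at (313,180), the rocker at (371,234) and the socket at (290,256). Red look-alikes are at (427,207) and (229,268).

```bash
python3 - <<'E'
from h import *
T=dict(np.load('top0.npz'));S=dict(np.load('scene0.npz'))
for n,u,v,z in[('btn',174,209,68),('dome',313,180,56),('rock',371,234,54),('sock',290,256,56),('ball',120,206,133)]:print(n,ray(T,u,v,z).round(1))
for n,u,v,z in[('btn',379,201,68),('dome',241,230,56),('ball',424,173,133)]:print('S',n,ray(S,u,v,z).round(1))
P=cloud(T);x,y,z=np.moveaxis(P,-1,0);ok=T['range_z']>0
def reg(n,x0,y0,r,lo,hi):
    m=ok&(np.hypot(x-x0,y-y0)<r)&(z>lo)&(z<hi);Q=P[m];print(n,len(Q),Q.mean(0).round(1) if len(Q) else'',Q.min(0).round(1),Q.max(0).round(1))
b=ray(T,174,209,68);reg('btn',b[0],b[1],19,62,75)
d=ray(T,313,180,56);reg('dome',d[0],d[1],40,50,65)
l=ray(T,120,206,133);reg('ball',l[0],l[1],50,118,150)
# unit box
g=ray(T,157,203,50);m=ok&(np.hypot(x-g[0],y-g[1])<140)&(z>42)&(z<56);r=cv2.minAreaRect(P[m][:,:2].astype(np.float32));print('unit',r)
big=np.hstack([cv2.resize(T['frame'][150:260,95:225],None,fx=3,fy=3,interpolation=2),cv2.resize(S['frame'][155:265,340:450],None,fx=3,fy=3,interpolation=2)])
cv2.imwrite('pics/crop.png',big[...,::-1]);print(big.shape)
E
```

```text
btn [561.  208.6  68. ]
dome [ 637.4 -134.9   56. ]
rock [ 503.  -279.1   54. ]
sock [447.5 -77.9  56. ]
ball [561.5 318.3 133. ]
S btn [580.4 211.6  68. ]
S dome [ 654.6 -133.9   56. ]
S ball [562.7 322.3 133. ]
btn 125 [562.3 210.2  68.7] [544.  192.1  62. ] [578.9 225.3  75. ]
dome 218 [ 639.7 -135.7   53.6] [ 605.4 -173.2   50. ] [ 668.7 -102.6   60.2]
ball 108 [561.  315.9 140.8] [549.2 305.1 119. ] [574.7 330.1 149. ]
unit ((577.8291015625, 261.2182312011719), (202.56866455078125, 150.01016235351562), 73.4059829711914)
(330, 720, 3)
```

View pics/crop.png

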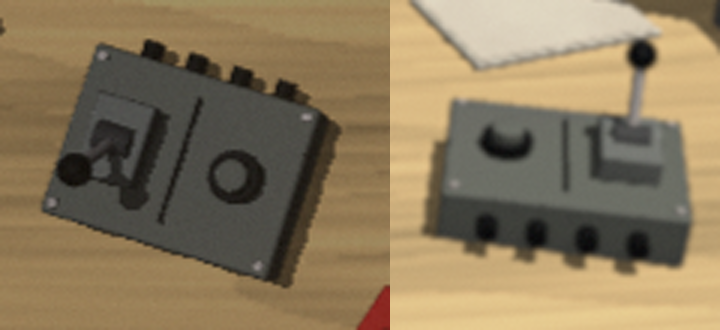

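```bash
python3 - <<'E'
from h import *
for n in('top','scene'):
    T=dict(np.load(n+'0.npz'));P=cloud(T);x,y,z=np.moveaxis(P,-1,0);m=(T['range_z']>0)&(x>230)&(x<720)&(y<680)&(y>-250)&(z>85)&(z<1000)
    for a in range(230,720,70):print(n,a,[(b,int(z[k].max())) for b in range(-250,680,90) if (k:=m&(x>=a)&(x<a+70)&(y>=b)&(y<b+90)).sum()>3])
E
python3 -m handwheel '[0,0,0,1, 0,0,0,1, 0,0,0,1, 0,0,0,0, 0,0,0,0, 0,0,0,0]' 0 20
```

```text
top 230 [(380, 322), (470, 301), (560, 102)]
top 300 [(470, 104)]
top 370 [(470, 105)]
top 440 [(470, 103)]
top 510 [(290, 150), (470, 102), (560, 104)]
top 580 [(290, 103)]
top 650 [(380, 150), (470, 155), (560, 153)]
scene 230 [(380, 334), (470, 480), (560, 471), (650, 331)]
scene 300 [(470, 488), (560, 488), (650, 333)]
scene 370 [(470, 102), (560, 198), (650, 123)]
scene 440 [(470, 102), (560, 198), (650, 137)]
scene 510 [(290, 146), (470, 101), (560, 196), (650, 166)]
scene 580 [(290, 116), (470, 100), (560, 90)]
scene 650 [(380, 141), (470, 151), (560, 151)]
t: 0.85
eef_pos: [283.5, 556.9, 241.1]
tcp_rot: [0.903, -0.43, 0.0, 0.0]
force: [0.3, 0.2, -0.5]
grip_width: 34.6
grasp_force: 0.0
```

```bash
python3 -m handwheel '[0.9,0,0,0, 0.95,0,0,0, 1,0,0,0, 1,0,0,0, 1,0,0,0, 1,0,0,0, 1,0,0,0, 1,0,0,0, 1,0,0,0, 1,0,0,0, 1,0,0,0, 1,0,0,0]' >/dev/null
python3 -m handwheel '[1,0,0,0, 1,0,0,0, 0.9,0,0,0, 0,0,0.8,0, 0,0,0.8,0, 0,0,0.8,0, 0,0,0.8,0, 0,0,0,0, 0,0,0,0]'
cat > w.py <<'E'
from h import *
import sys
c=cam('wrist');cv2.imwrite(sys.argv[1],c['frame'][...,::-1]);np.savez('w.npz',**c);print(arm.sense()['eef_pos'],-c['R'].T@c['t'])
E
python3 w.py pics/w1.png
```

```text
t: 3.48
eef_pos: [562.8, 213.0, 146.4]
tcp_rot: [0.903, -0.43, 0.001, -0.001]
force: [0.7, 0.1, -0.1]
grip_width: 0.5
grasp_force: 0.0
[562.88237784 213.22588754 146.72542865] [616.40724732 147.23300583 290.8849842 ]
```

View pics/w1.png

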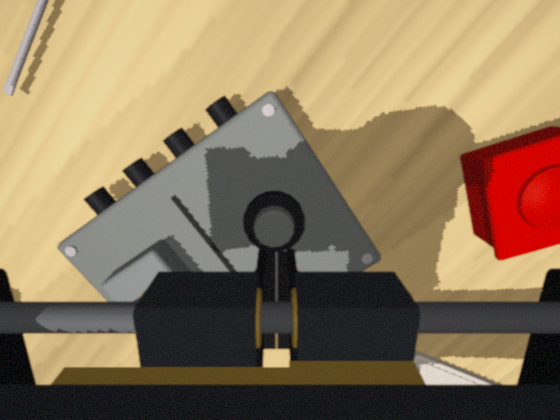

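The wrist view shows the button top at about (274,226), with the closed fingers just below it in the picture and the lever block at lower left, clear of the gripper.

```bash
python3 - <<'E'
from h import *
c=dict(np.load('w.npz'));print(ray(c,274,226,68))
P=cloud(c)[215:238,262:286].reshape(-1,3);print(np.median(P,0))
E
```

```text
[565.13591887 212.78284236  68.        ]
[566.61448661 211.5408947   72.98178523]
```

```bash
python3 -m handwheel '[0,0,0.7,0, 0,0,0.7,0, 0,0,0.3,0, 0,0,0.2,0, 0,0,0.1,0, 0,0,0.1,0, 0,0,0.05,0, 0,0,0,0, 0,0,0,0]'
```

```text
t: 4.65
eef_pos: [562.5, 213.4, 84.9]
tcp_rot: [0.903, -0.43, 0.001, -0.001]
force: [-7.3, -1.0, 18.6]
grip_width: 0.5
grasp_force: 9.1
```

```bash
python3 - <<'E'
from h import *
c=dict(np.load('w.npz'));P=cloud(c)
print(P[180:250:4,274].round(0)[:,2],P[222,235:315:4].round(0)[:,2])
E
python3 w.py pics/w2.png
```

```text
[291.  52.  51.  58.  63.  64.  62.  68.  73.  74.  74.  74.  73.  72.
  73.  74.  73.  63.] [51. 51. 51. 63. 63. 70. 73. 73. 73. 73. 73. 73. 73. 73. 72. 64. 63. 63.
 51. 51.]
[562.47470299 213.34796861  84.88538421] [616.13323059 147.7431522  229.43430228]
```

View pics/w2.png

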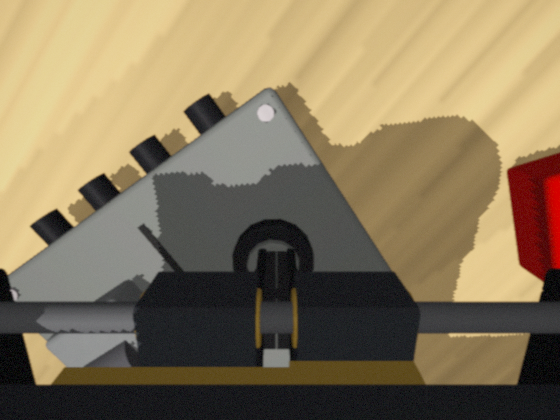

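The collar is still visible around the fingers at about (273,258), and the fingertips are on the button. I'll press slightly more to confirm it is bottomed.

```bash
python3 -m handwheel '[0,0,0.1,0, 0,0,0.05,0, 0,0,0,0, 0,0,0,0]'
```

```text
t: 5.2
eef_pos: [562.6, 213.4, 84.5]
tcp_rot: [0.903, -0.429, 0.002, -0.001]
force: [-14.7, -3.3, 38.1]
grip_width: 0.3
grasp_force: 18.8
```

```bash
python3 -m handwheel '[0,0,-0.4,0, 0,0,-0.7,0, 0,0,-0.8,0, 0,0,-0.8,0, 0,0,-0.8,0, 0,0,-0.5,0, 0,0,0,0]'
python3 -m handwheel '[0.8,0.4,0,0, 0.96,0.49,0,0, 0.96,0.49,0,0, 0.96,0.49,0,0, 0.96,0.49,0,0, 0.96,0.49,0,0, 0.96,0.49,0,0, 0.96,0.49,0,0, 0.96,0.49,0,0, 0.96,0.49,0,0, 0.96,0.49,0,0, 0.2,0.05,0,0]'
python3 -m handwheel '[0,0,0.5,0, 0,0,0.5,0, 0,0,0,0, 0,0,0,0]'; python3 w.py pics/w3.png
```

```text
t: 6.08
eef_pos: [562.7, 213.7, 197.3]
tcp_rot: [0.903, -0.43, 0.001, -0.001]
force: [0.2, 0.1, -0.4]
grip_width: 0.6
grasp_force: 0.0
t: 7.58
eef_pos: [637.1, -136.6, 194.3]
tcp_rot: [0.902, -0.432, -0.001, 0.0]
force: [-0.0, 0.6, -0.7]
grip_width: 0.4
grasp_force: 0.0
t: 8.07
eef_pos: [637.8, -134.3, 166.3]
tcp_rot: [0.903, -0.43, 0.0, 0.0]
force: [0.0, -0.2, -0.1]
grip_width: 0.7
grasp_force: 0.0
[ 638.00762715 -134.41774476  166.71903172] [ 691.7386405  -199.86271464  310.71207863]
```

View pics/w3.png

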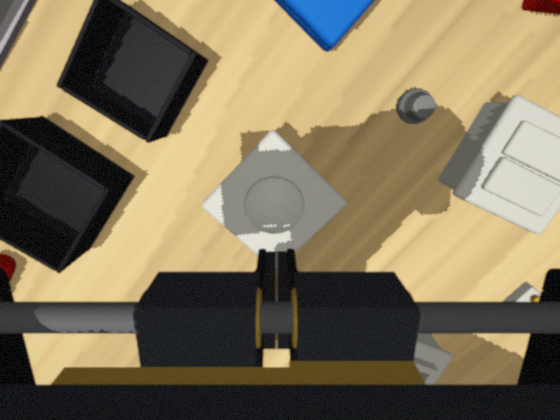

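The white domed touchless box has its dome centre at about (274,203), and the fingers are lined up with it. I'll check the offset before lowering.

```bash
python3 - <<'E'
from h import *
c=dict(np.load('w.npz'));print(ray(c,274,203,52));print(np.median(cloud(c)[195:210,265:283].reshape(-1,3),0))
E
```

```text
[ 643.65789876 -138.80643908   52.        ]
[ 645.29375309 -140.23909192   56.51869459]
```

```bash
python3 -m handwheel '[0.12,0,0.6,0, 0,0,0.6,0, 0,0,0.6,0, 0,0,0.4,0, 0,0,0,0, 0,0,0,0, 0,0,0,0, 0,0,0,0, 0,0,0,0, 0,0,0,0, 0,0,0,0, 0,0,0,0]'
python3 -m handwheel '[0,0,0,0, 0,0,0,0, 0,0,0,0, 0,0,0,0, 0,0,0,0, 0,0,0,0, 0,0,0,0, 0,0,0,0, 0,0,0,0, 0,0,0,0, 0,0,0,0, 0,0,0,0]'
python3 -m handwheel '[0,0,-0.6,0, 0,0,-0.9,0, 0,0,-1,0, 0,0,-1,0, 0,0,-0.7,0, 0,0,0,0]'
```

```text
t: 9.62
eef_pos: [639.9, -137.7, 100.2]
tcp_rot: [0.903, -0.43, -0.0, -0.0]
force: [-0.1, 0.7, -0.0]
grip_width: 0.8
grasp_force: 0.0
t: 11.12
eef_pos: [639.9, -137.7, 100.3]
tcp_rot: [0.903, -0.43, 0.0, 0.0]
force: [0.8, -0.3, -0.5]
grip_width: 0.8
grasp_force: 0.0
t: 11.88
eef_pos: [641.1, -137.8, 229.8]
tcp_rot: [0.903, -0.43, 0.003, -0.001]
force: [-0.2, 0.2, -0.6]
grip_width: 0.3
grasp_force: 0.0
```

```bash
python3 -m handwheel '[0,0,0,-0.8, 0,0,0,-1, 0,0,0,-1, 0,0,0,-1, 0,0,0,-0.5, 0,0,0,0, 0,0,0,0]'
python3 -m handwheel '[-0.5,-0.8,0,0, -0.6,-0.98,0,0, -0.6,-0.98,0,0, -0.6,-0.98,0,0, -0.6,-0.98,0,0, -0.6,-0.98,0,0, -0.6,-0.98,0,0, -0.6,-0.98,0,0, -0.6,-0.98,0,0, -0.6,-0.98,0,0, -0.6,-0.98,0,0, -0.6,-0.98,0,0]'
python3 -m handwheel '[-0.6,-0.98,0,0, -0.6,-0.98,0,0, -0.2,-0.2,0,0, 0,0,0,0, 0,0,0,0]'; python3 w.py pics/w4.png
```

```text
t: 12.75
eef_pos: [639.6, -137.7, 225.8]
tcp_rot: [0.989, -0.145, -0.0, 0.0]
force: [-0.6, -0.8, 0.3]
grip_width: 0.3
grasp_force: 0.0
t: 14.25
eef_pos: [534.4, 257.1, 226.2]
tcp_rot: [0.989, -0.145, -0.0, -0.0]
force: [-0.2, -0.1, 0.2]
grip_width: 0.6
grasp_force: 0.0
t: 14.88
eef_pos: [513.2, 329.2, 226.3]
tcp_rot: [0.989, -0.145, -0.0, 0.0]
force: [0.7, -0.4, 0.1]
grip_width: 0.7
grasp_force: 0.0
[513.35392163 329.16656852 226.34086369] [594.65745778 304.68826783 370.70456302]
```

View pics/w4.png

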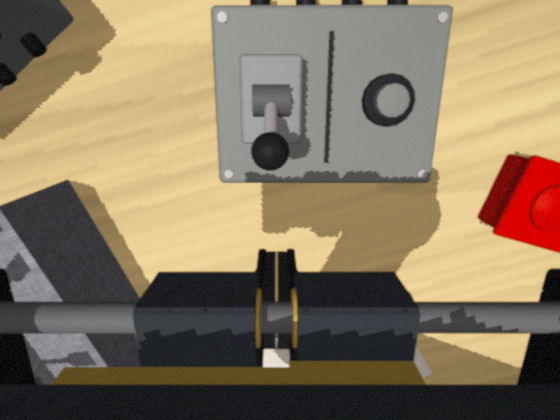

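The wrist view shows the lever ball at about (270,151), straight ahead of the fingers along tool x, and the button out at (390,100).

```bash
python3 - <<'E'
from h import *
c=dict(np.load('w.npz'));p=ray(c,270,151,133);d=p-arm.sense()['eef_pos'];a=2*np.arctan2(-.145,.989);X=np.array([np.cos(a),np.sin(a)]);Y=np.array([np.sin(a),-np.cos(a)])
print(p,d[:2]@X,d[:2]@Y)
E
```

```text
[562.38810037 318.2720076  133.        ] 50.09786893203944 -3.6394602223957677
```

```bash
python3 -m handwheel '[0,-0.12,0.7,0, 0,0,0.8,0, 0,0,0.8,0, 0,0,0.6,0, 0,0,0,0, 0,0,0,0]'
python3 -m handwheel '[0.4,0,0,0, 0.4,0,0,0, 0.4,0,0,0, 0.4,0,0,0, 0.4,0,0,0, 0.4,0,0,0, 0.3,0,0,0, 0.2,0,0,0, 0.1,0,0,0, 0.1,0,0,0, 0,0,0,0, 0,0,0,0]'
```

```text
t: 15.68
eef_pos: [514.8, 333.5, 140.2]
tcp_rot: [0.99, -0.144, 0.001, -0.001]
force: [-0.6, 0.2, 1.1]
grip_width: 0.2
grasp_force: 0.0
t: 17.18
eef_pos: [603.3, 307.1, 139.5]
tcp_rot: [0.99, -0.144, 0.0, -0.0]
force: [-0.3, -0.5, -0.0]
grip_width: 0.6
grasp_force: 0.3
```

```bash
python3 -m handwheel '[0.1,0,0,0, 0.1,0,0,0, 0.1,0,0,0, 0,0,0,0, 0,0,0,0]'
```

```text
t: 17.8
eef_pos: [604.5, 306.6, 139.3]
tcp_rot: [0.99, -0.144, -0.007, 0.001]
force: [-22.9, 7.5, 9.6]
grip_width: 0.4
grasp_force: 11.6
```

The lever is against its hard stop. I'll back off, rise and check.

```bash
python3 -m handwheel '[-0.4,0,0,0, -0.7,0,0,0, -0.8,0,0,0, -0.8,0,0,0, -0.4,0,-0.5,0, 0,0,-0.8,0, 0,0,-0.8,0, 0,0,-0.8,0, 0,0,0,0, 0,0,0,0]'; python3 w.py pics/w5.png
```

```text
t: 19.05
eef_pos: [522.8, 330.8, 226.1]
tcp_rot: [0.99, -0.144, -0.0, -0.0]
force: [-1.1, 0.6, 0.1]
grip_width: 0.7
grasp_force: 0.0
[522.53427928 330.63651453 225.53444536] [604.15093741 306.21472677 370.53867927]
```

View pics/w5.png

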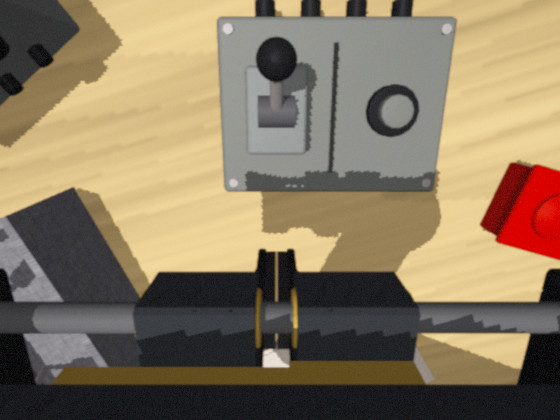

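The ball is now at (276,59), leaning away from the robot. The button is out at (396,110), and the robot is clear of everything.

```bash
python3 -c "
from rig import arm
print(arm.sign_off())"
```

```text
the job is handed in; nothing more can be done
None
```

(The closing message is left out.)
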